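# Close and clamp the board test fixture

## Task

The phone board is in the test fixture ready for its test: push the open lid over and gently down onto the board, then push the clamp handle over and all the way down so that the clamp holds the lid fully shut. Only push with the fingers: do not pinch or lift anything, do not force or slam the lid, keep the fixture where it stands and leave everything else on the bench alone.

Things in the scene. Friction and masses are not known exactly. Their poses are not given: they have to be found in the camera images.
- fixture: board test fixture, 2.9 kg, loose on rubber feet: base plate x -145 to +105, y +-75 mm, top 20 mm above the bench; black pin bed in the middle, lid hinged at the +x end, toggle clamp on a riser at the -x end. Origin on the bench, x from clamp to lid hinge, z up. It lies sideways to the robot: hinge on its left, clamp on its right. Over about 12 N sideways it slides
- lid (a joint): lid angle, rad: 0 shut (level), 1.57 upright, at the start leaning back open at 1.75 to 2.0 (stop 2.05). Friction hinge: stays where left, takes up to 2 N at the free edge. Below about 0.05 posts under the lid press the board into its sprung nest (about 5 N at the edge to reach 0): let go there, the lid stays slightly proud (about 0.03) until the clamp presses it home
- lid_hinge (a point): middle of the lid's hinge line, which runs along the fixture's y at fixture x = +85 mm, 66 mm above the bench, level with the lid's underside when shut
- lid_edge (a point): middle of the lid's free edge, on its outer face (upper when shut). The lid: aluminium frame with a clear window, 125 mm from hinge line to free edge, 116 mm wide, 8 mm thick; its free edge reaches fixture x = -40 mm when shut
- clamp_handle (a joint): angle of the toggle clamp's handle, rad: 0 fully down (level, clamped), at the start standing open at 0.95 to 1.10 (stop 1.15). Free end points to the fixture's -x, 100 mm from its pivot; pushing it over to -x and down lowers the bar onto the lid's free edge and presses the lid home. Takes 5 to 12 N at the grip, stays where left; firm stop at 0
- clamp_pivot (a point): pivot of the clamp handle: a line along the fixture's y at fixture x = -100 mm, 82 mm above the bench. The steel bar pivots 15 mm nearer the lid at the same height; 62 mm long to its rubber foot, it is raised 1.25 to 1.5 rad at the start, so about 45 mm lie between it and the raised handle's end
- handle_end (a point): end of the clamp handle, on its upper face (the face towards the bar); black grip 18 mm wide, 14 mm thick over the outer 68 mm of the handle, the axis of the handle passes through the pivot
- board: phone circuit board, 70 x 50 x 4 mm, lying in the fixture's nest (fixture x = +27 mm, underside 54 mm above the bench, sprung down to 50.5 mm under the shut lid); origin under its centre
- solder_spool: bystander, to be left alone: upright solder spool, 54 mm across, 46 mm high, near the fixture; origin at the centre of its foot
- flux_jar: bystander, to be left alone: small white jar with a black lid, 48 mm across, 42 mm high, beside the clamp; origin at the centre of its foot
- screwdriver: bystander, to be left alone: thin metal precision screwdriver lying along its x, about 143 mm long, 11 mm thick, near the fixture; origin on the mat at the blade end of its handle
- tweezers: bystander, to be left alone: steel tweezers lying along their x, 135 mm long, 8 mm high, near the fixture; origin on the mat
- phone: bystander, to be left alone: phone lying face up, 148 x 72 x 8 mm; origin under its centre
- parts_tray: bystander, to be left alone: blue parts tray with compartments, 140 x 200 x 18 mm; origin under its centre
- dispenser: bystander, to be left alone: white liquid dispenser bottle with a steel top dish, 72 mm across, 126 mm high; origin at the centre of its foot
- cutters: bystander, to be left alone: side cutters lying flat, 130 mm long, 12 mm high; origin on the mat under the rivet
Things that resemble listed ones, but are neither listed nor needed, are in the scene too. Of the things that look like the board, the middle-sized one is meant.

How it is judged:
On the way, in this order (a step that is already met when the one before it is completed fails the run):
1. the lid is down on the board while the clamp handle still stands open (value of joint lid below 0.12 rad and value of joint clamp_handle above 0.7 rad), for 0.2 s.
2. the clamp handle is fully down and the lid fully shut (value of joint clamp_handle below 0.08 rad and value of joint lid below 0.02 rad), for 0.2 s.
At the end, for the whole second after the job is handed in: clamp handle within 0.08 rad of fully down, lid within 0.02 rad of shut, the board still in its nest (within 6 mm), the fixture upright at rest within 40 mm of where it stood (all of step 2 and distance of fixture from where it was at the start of the episode below 0.04 m and height (world z) of fixture below 0.006 m and angle between fixture's own z axis and vertical below 0.04 rad and linear speed of fixture below 0.02 m/s and x of board in the frame of fixture between 0.021 and 0.034 m and y of board in the frame of fixture between -0.006 and 0.006 m and z of board in the frame of fixture between 0.045 and 0.058 m); the robot touches nothing.
It fails at once if the lid is slammed: swings faster than 2.5 rad/s in its last 0.5 rad (value of joint lid below 0.5 rad and velocity of joint lid below -2.5 rad/s).
It fails at once if the lid or clamp is pinched or forced: fingers bear on the fixture with more than 36 N in all (contact force between the fingers and fixture above 36 N).
It fails at once if the fixture is lifted, tipped up or shoved more than 40 mm (height (world z) of fixture above 0.012 m or angle between fixture's own z axis and vertical above 0.12 rad or distance of fixture from where it was at the start of the episode above 0.04 m).
It fails at once if the board is lifted out of its nest (not (z of board in the frame of fixture between 0.04 and 0.064 m)).
It fails at once if a bystander is moved more than 20 mm or lifted (distance of any of solder_spool, flux_jar, screwdriver, tweezers, phone, parts_tray, dispenser, cutters from where it was at the start of the episode above 0.02 m).
It also fails if it takes over 51 s, if anything falls off the work surface, if the arm or the gripper's body presses on something with over 40 N, if the wrist force passes 120 N, or if a joint passes its speed limit or range.

## Robot

A 7-joint arm with a two-finger parallel gripper is mounted at the origin on the work surface. World frame = base frame: x ahead of the robot, y to its left, z up, the work surface at z = 0. Lengths are in m, angles in rad, forces in N, time in s.
With the tool pointing down it reaches from about 0.425 to 0.8 m from the base axis. Payload 8.3 kg.
Tool frame: the origin (TCP) lies between the finger pads; the fingertips stand 22 mm ahead of it and the grasp point (between the pads) lies 3 mm ahead of it (robot.finger_overhang is the distance from the TCP to the fingertips, in m); z points along the fingers, y is the line along which they close (so a half turn about z gives the same grasp; the last joint's range is limited). The gripper opens to 85 mm and grips with 20 to 120 N. Pads are 22 mm wide; open, the fingers measure 114 mm over their backs; the gripper's body (76 mm by 85 mm) begins 54 mm behind the grasp point. The pads swing forward as they close: fully open they stand 13 mm farther back than shut.
Start: joints at [-1.403, 0.383, 0.016, 1.37, -0.006, 1.388, -0.046], TCP at [0.143, 0.608, 0.253] pointing down, gripper open.
Joint ranges: [-2.95, 2.95], [-0.25, 2.06], [-1.52, 1.56], [0.18, 2.33], [-1.44, 4.58], [0.02, 2.06], [-3.01, 3.01]. Speed limits (rad/s): [2.39, 2.39, 3.01, 3.01, 3.14, 3.14, 3.14].

## Interface

Orientations are given as a unit quaternion [x, y, z, w].
In Python, from station import readout, camera, workorder, robot gives the robot as it stands.
- The arm moves only by the tool carry_out, never from a script. Its argument "targets" is a list of rows, each an object with "dp": the shift along the tool's x, y, z in cm, a list of three; "dr": the turn, a rotation vector about the tool's x, y, z in degrees, a list of three. In form: [{"dp": [dx, dy, dz], "dr": [wx, wy, wz]}, ...]. A call has 1 to 5 rows; each row shifts and turns the commanded pose from where the row before left it, along the tool's axes as they then stand; what a row does not reach is not made up. A row lasts 1/8 s, in which the tool goes at most 62.5 mm and 10.7 degrees, less where a joint would pass 70% of its speed; a pose out of reach is approached as far as the arm can. A call is refused whole if a number of a shift passes 6.25 or a number of a turn 10.7, either way. A call with a gripper value outside its range is refused whole. "gripper" is the finger opening in cm, from 0 to 8.54, set as the call begins (left out, the last holds). The fingers move at their own pace and stop on an object; "squeeze" is the grip in N (left out, the last holds). Time passes only in rows, so rows that do not move let the fingers close. It gives the time, the measured TCP pose, the force, the opening and the grip force at its end, in the units of the state.
- readout.get_obs(): the state, without advancing time (a new reading comes with each control period).
- camera(name): name is "scene" or "top" or "wrist"; returns a dict with "frame" (384x512x3 uint8, red, green, blue), "z_map" (384x512 float32, m along the optical axis (not along the pixel's ray), 0 where there is no reading), "fx", "fy", "cx", "cy" (pixels), "origin" and "rotation" of the camera in the world. Camera axes: x right, y down, z forward; pixel columns grow to the right and rows downward; lengths in m; the calibration is good to about 2 mm. A picture is of the moment at which its call begins.
- workorder.close_job(): hands the job in; it is judged then, once.
The state is a dict: "time_s": time; "joint_positions": joint angles; "qvel": joint speeds; "joint_efforts": joint torques, N m; "tcp_pos": TCP position; "tool_rot": TCP orientation; "contact_force": force on the tool from outside, world axes, zero at the start; "moment": the same for the moment, N m; "grip_width": opening from 0.0 (shut) to 1.0 (fully open); "grasp_force": force on a finger pad.
Only numpy, scipy, OpenCV 4.12 (cv2) and the standard library are available. Lean on these libraries where they do the work, as an engineer would, in place of code of your own. Each camera call takes 0.05 s, during which the arm holds its last target. There are 200 camera calls.

## Working session

There is one attempt and no reset: what is moved stays moved. The work goes in short steps, Python scripts to look and compute and a tool call to move; the robot and the scene stay as the last step left them, time stands still between calls to the robot, and variables do not carry over. Pictures are saved under pics/ and viewed, at most 10 in all, crops included, and the job is handed in when it is done.

Besides the shell and the picture viewer there is one more tool, called after ">>>" by a JSON object that holds its "fn" and its "kwargs". carry_out: Moves the arm, as the interface text tells. Its arguments: {"type":"object","properties":{"targets":{"type":"array"},"gripper":{"type":"number"},"squeeze":{"type":"number"}},"required":["targets"]}

```bash
mkdir -p pics; ls; cat > h.py <<'E'
import numpy as np, cv2
from station import readout, camera, workorder, robot
def shot(n,f):
    c=camera(n); cv2.imwrite(f'pics/{f}.png',c['frame'][:,:,::-1]); np.savez(f'pics/{f}.npz',**c); return c
def load(f): return dict(np.load(f'pics/{f}.npz'))
def pt(c,u,v,r=1):
    z=c['z_map'][v-r:v+r+1,u-r:u+r+1]; z=np.median(z[z>0]) if (z>0).any() else np.nan
    return c['origin']+c['rotation']@np.array([(u-c['cx'])/c['fx']*z,(v-c['cy'])/c['fy']*z,z])
def cloud(c):
    v,u=np.mgrid[:384,:512]; z=c['z_map']
    p=np.stack([(u-c['cx'])/c['fx']*z,(v-c['cy'])/c['fy']*z,z],-1)@c['rotation'].T+c['origin']; p[z==0]=np.nan; return p
E
python3 - <<'E'
from h import *
np.set_printoptions(precision=4,suppress=True)
a=shot('scene','s0'); b=shot('top','t0')
for c in (a,b): print(c['origin'],c['rotation'],c['fx'])
print(readout.get_obs())
cv2.imwrite('pics/both.png',np.vstack([np.hstack([a['frame'],b['frame']])])[:,:,::-1][:, :])
for n in('s0','t0'):
    cv2.imwrite(f'pics/{n}b.png',cv2.resize(cv2.imread(f'pics/{n}.png'),(800,600),interpolation=cv2.INTER_CUBIC))
E
```

```text
pics
[1.0056 0.5379 0.7334] [ 0.2742  0.8672 -0.3941 -0.1325] 381.0840220526244
[ 0.3962 -0.0507  1.0559] [ 0.7092 -0.7009  0.0466 -0.0598] 402.84670884893245
{'time_s': 0.1, 'joint_positions': array([-1.4029,  0.3841,  0.0164,  1.3711, -0.0063,  1.3882, -0.0465]), 'qvel': array([-0.0001, -0.001 ,  0.0001, -0.0019,  0.0001,  0.0002, -0.0008]), 'joint_efforts': array([  0.0036, -62.9144,   0.8477, -37.276 ,   0.0168,   0.0106,
         0.    ]), 'tcp_pos': array([0.1428, 0.608 , 0.2524]), 'tool_rot': array([ 0.1151,  0.9934, -0.0009, -0.0001]), 'contact_force': array([-0.6013,  0.2114,  0.2525]), 'moment': array([ 0.0202, -0.0152,  0.0082]), 'grasp_force': 0.0, 'grip_width': 1.0040778676073279}
```

```bash
sed -i "s/^def shot/from scipy.spatial.transform import Rotation as R\nnp.set_printoptions(precision=4,suppress=True)\ndef shot/; s/    c=camera(n); /    c=dict(camera(n)); c['rotation']=R.from_quat(c['rotation']).as_matrix(); /" h.py; python3 - <<'E'
from h import *
for f in('s0','t0'):
    c=load(f); c['rotation']=R.from_quat(c['rotation']).as_matrix(); np.savez(f'pics/{f}.npz',**c)
    p=cloud(c); print(np.nanpercentile(p[...,2],[1,20,50,99]))
E
```

```text
[-0.7581 -0.0799 -0.0008  0.4376]
[-0.7528 -0.0013  0.0011  0.203 ]
```

View pics/s0b.png

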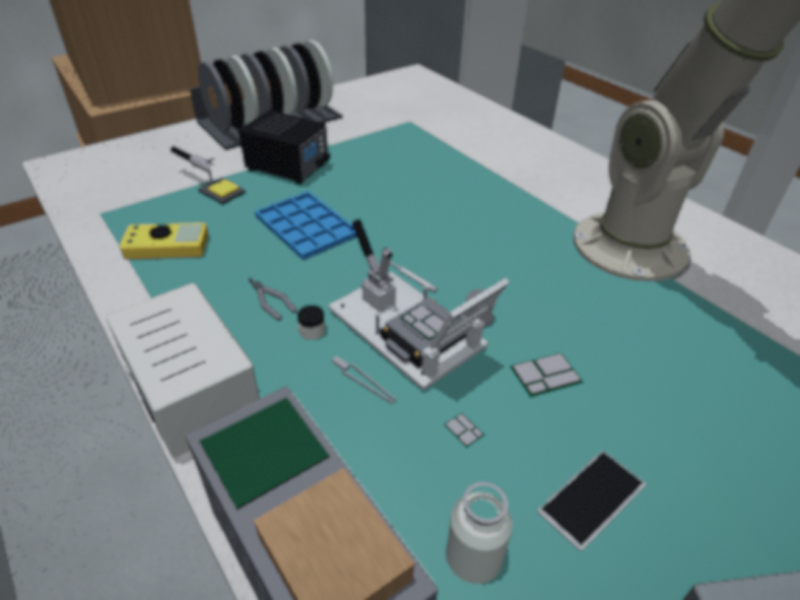

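View pics/t0b.png

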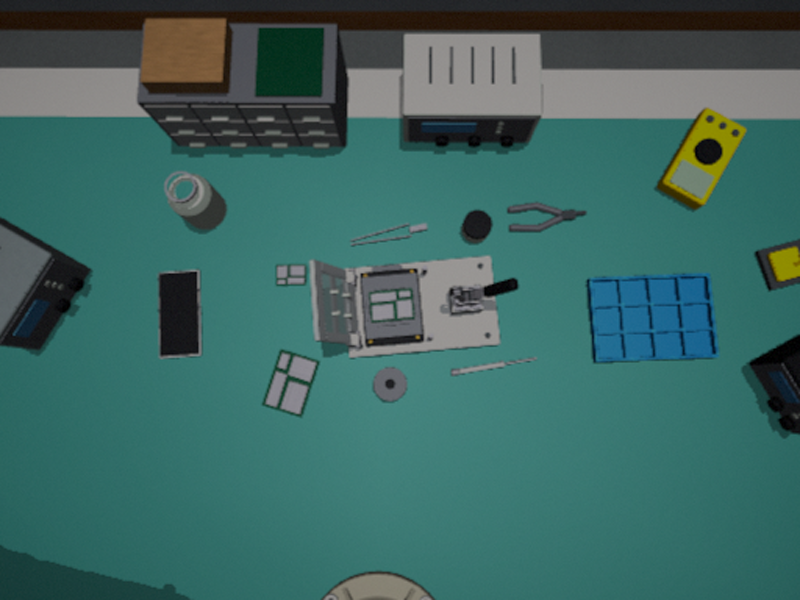

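The scene picture shows the fixture in the middle (white plate about (410,325), lid (470,310), black handle (363,240)). In the top picture the plate spans (350–498, 257–357), with the lid at (330,303), handle at (500,287), board at (390,305), spool at (390,384), screwdriver at (493,366), jar at (477,225) and tweezers at (388,234).

Board look-alikes in the top view are the small one at (290,274), the large one at (291,382) and the middle-sized one in the nest at (390,305). The middle-sized one is meant.

```bash
python3 - <<'E'
from h import *
c=load('t0'); p=cloud(c); s=load('s0'); ps=cloud(s)
roi=(p[...,0]>0.3)&(p[...,0]<0.75)&(abs(p[...,1])<0.3)
m=roi&(p[...,2]>0.016)&(p[...,2]<0.024)
n,l,st,ce=cv2.connectedComponentsWithStats(m.astype(np.uint8))
k=1+st[1:,4].argmax(); q=p[l==k]; print(st[k],np.median(q[:,2]))
r=cv2.minAreaRect(q[:,:2].astype(np.float32)); print(r); print(cv2.boxPoints(r))
# all high points
for nm,P in(('t',p),('s',ps)):
    h=(P[...,0]>0.3)&(P[...,0]<0.75)&(abs(P[...,1])<0.3)&(P[...,2]>0.1)
    v,u=np.nonzero(h); print(nm,h.sum(),u.min(),u.max(),v.min(),v.max(),P[h].max(0),P[h].min(0))
im=np.hstack([cv2.resize(cv2.imread('pics/s0.png')[130:260,200:340],(560,520),interpolation=2)])
im2=cv2.resize(cv2.imread('pics/t0.png')[150:250,185:345],(800,500),interpolation=2)
cv2.imwrite('pics/sc.png',im);cv2.imwrite('pics/tc.png',im2)
E
```

```text
[ 224  164   97   65 2711] 0.020168042072553405
((0.5396343469619751, -0.06570187211036682), (0.15041565895080566, 0.24848037958145142), 5.596238136291504)
[[ 0.4527  0.0506]
 [ 0.4769 -0.1967]
 [ 0.6266 -0.182 ]
 [ 0.6024  0.0653]]
t 1451 119 331 111 219 [0.732  0.2996 0.1865] [ 0.4663 -0.2014  0.1   ]
s 925 225 325 140 326 [0.7276 0.2999 0.1825] [ 0.4695 -0.1946  0.1   ]
```

View pics/tc.png

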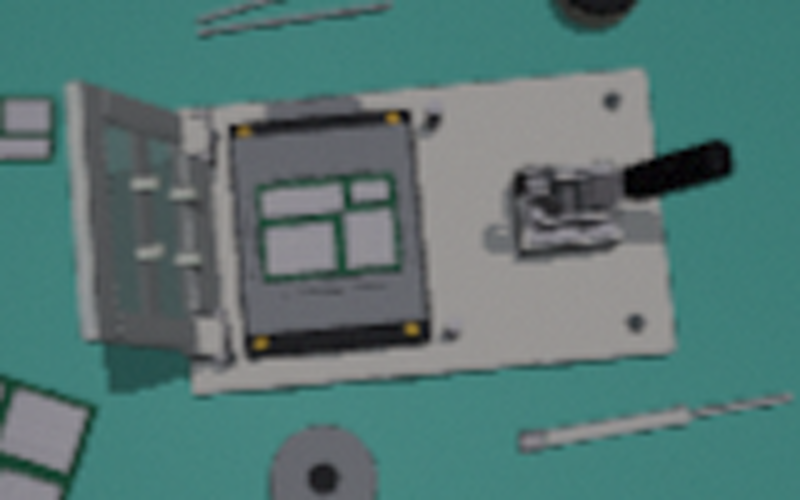

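The crop confirms the middle-sized board in the nest at (330,225). The open lid is on the left at (140,210), the clamp at (570,210), and the handle's black end at (720,165). Next I measure in the fixture frame from both views.

```bash
cat >> h.py <<'E'
xa=np.array([-.0974,.9953,0]); ya=np.array([-.9953,-.0974,0]); O=np.array([.5377,-.0458,0])
FR=np.stack([xa,ya,[0,0,1]])
def fx(P): return (P-O)@FR.T
def wf(f): return O+np.asarray(f)@FR
def tool(f=None):
    o=readout.get_obs(); Rt=R.from_quat(o['tool_rot']).as_matrix(); tip=o['tcp_pos']+Rt[:,2]*robot.finger_overhang
    print('t',o['time_s'],'tip fix mm',fx(tip)*1e3,'z',Rt[:,2],'y in fix',FR@Rt[:,1],'F fix',FR@o['contact_force'])
    if f is not None: print('dp cm',Rt.T@(wf(f)-tip)*100)
def joints(n):
    c=shot(n,f'j{n}{int(readout.get_obs()["time_s"]*100)}'); P=fx(cloud(c)); g=c['frame'].astype(int)
    a=lambda m:P[m&~np.isnan(P[...,2])]
    L=a((abs(P[...,1])<.06)&(P[...,0]>-.06)&(P[...,0]<.16)&(P[...,2]>.075)&(P[...,2]<.2))
    H=a((abs(P[...,1])<.025)&(P[...,0]<-.08)&(P[...,0]>-.21)&(P[...,2]>.06)&(P[...,2]<.19)&(g.max(-1)<60))
    B=a((abs(P[...,1])<.025)&(P[...,0]<-.05)&(P[...,0]>-.1)&(P[...,2]>.1)&(P[...,2]<.16)&(g.max(-1)>=60))
    for nm,q in(('lid',L),('handle',H),('bar',B)):
        if len(q)>10:
            i=q[:,2].argmax(); k=np.linalg.svd(q[:,[0,2]]-q[:,[0,2]].mean(0))[2][0]; print(n,nm,len(q),'top',q[i]*1e3,'far x',q[q[:,0].argmin()]*1e3,q[q[:,0].argmax()]*1e3,'ang',np.arctan2(abs(k[1]),-k[0]*np.sign(k[1])),'ymean',q[:,1].mean()*1e3)
E
python3 - <<'E'
from h import *
joints('top');joints('scene')
tool([.175,0,.25])
for n,f in(('t0',0),('s0',0)):
    P=fx(cloud(load(n))); m=(P[...,2]>.053)&(P[...,2]<.062)&(abs(P[...,1])<.03)&(P[...,0]>-.02)&(P[...,0]<.07); print(n,'board',P[m].mean(0)*1e3,m.sum())
E
```

```text
top lid 1250 top [130.4628  57.0055 185.7544] far x [88.622   1.8417 75.6897] [137.6669 -51.381  179.8948] ang 1.9528277158186529 ymean 1.4052739683794018
top handle 181 top [-148.1552   -0.8595  169.9853] far x [-154.234    -6.0078  163.6737] [-80.5145  11.7374  76.7282] ang 0.9567213838890865 ymean 0.594272244879234
top bar 33 top [-71.7864  -4.1067 150.0838] far x [-83.577    4.3426 107.9472] [-62.3333   5.1932 140.8563] ang 1.8475961433785033 ymean 0.38276222704588597
scene lid 619 top [138.4365   6.7227 182.1952] far x [-59.8986  -1.6683 145.3623] [143.842   45.0231 179.6263] ang 2.2469292029280643 ymean -5.521349262425033
scene handle 107 top [-139.5189   -6.9176  165.2203] far x [-145.5843    1.1894  161.8263] [-107.7181   -9.7331  118.6342] ang 0.9832609162602424 ymean -6.523257735180906
scene bar 92 top [-68.4409  -4.572  148.3023] far x [-99.8805   1.0714 101.0076] [-54.5576   0.5455 144.1461] ang 1.9200264080656957 ymean -4.8261200474864046
t 0.2 tip fix mm [689.3159 329.2929 230.6381] z [-0.0003 -0.0012 -1.    ] y in fix [ 0.9466 -0.3225 -0.0013] F fix [-0.7185 -0.0122 -0.3755]
dp cm [-47.7515 -38.0647  -1.8898]
t0 board [27.0874  0.3016 57.1298] 769
s0 board [30.1361 -3.2947 55.7179] 384
```

View pics/sc.png

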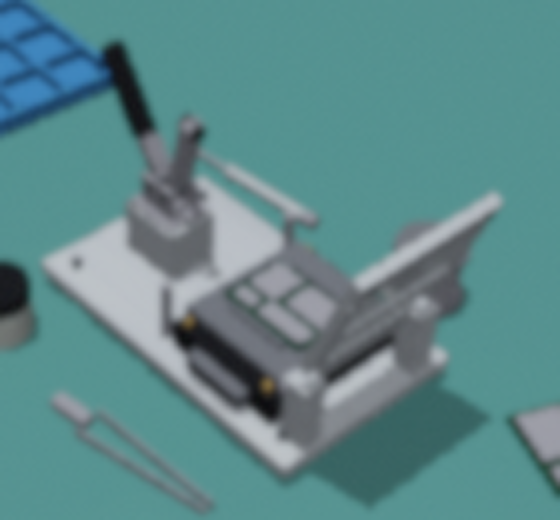

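The scene crop shows the handle end at (115,50), bar end at (190,125) and lid edge at (498,200). Both views agree: lid about 1.95 rad, handle about 1.0 rad, fixture pose good to a few mm.

>>> {"fn": "carry_out", "kwargs": {"targets": [{"dp": [-4,-3.2,0],"dr": [0,0,0]},{"dp": [-4.5,-3.5,0],"dr": [0,0,0]},{"dp": [-4.5,-3.5,0],"dr": [0,0,0]},{"dp": [-4.5,-3.5,0],"dr": [0,0,0]},{"dp": [-4.5,-3.5,0],"dr": [0,0,0]}], "gripper": 0}}

```text
time_s: 0.82
tcp_pos: [0.3187, 0.389, 0.2533]
tool_rot: [0.115, 0.993, 0.0, -0.0]
contact_force: [1.3, 0.5, 1.2]
grip_width: 0.001
grasp_force: 0.0
```

>>> {"fn": "carry_out", "kwargs": {"targets": [{"dp": [-4.5,-3.5,0],"dr": [0,0,0]},{"dp": [-4.5,-3.5,0],"dr": [0,0,0]},{"dp": [-4.5,-3.5,0],"dr": [0,0,0]},{"dp": [0,0,0],"dr": [0,0,-9.5]},{"dp": [0,0,0],"dr": [0,0,-9.3]}]}}

```text
time_s: 1.45
tcp_pos: [0.4256, 0.2567, 0.2532]
tool_rot: [-0.05, 0.999, -0.0, -0.0]
contact_force: [-0.6, 1.8, -0.4]
grip_width: -0.002
grasp_force: 0.0
```

```bash
python3 -c "
from h import *
tool([.18,0,.165]); print(readout.get_obs()['joint_positions'],readout.get_obs()['grip_width'])"
```

```text
t 1.45 tip fix mm [311.9519  82.1466 231.1757] z [-0.0003 -0.0001 -1.    ] y in fix [ 1.     0.003 -0.   ] F fix [ 1.864   0.4016 -0.3786]
dp cm [ -8.177  -13.2167   6.6154]
[-0.8732  0.1027  0.2894  1.7241 -0.0303  1.3194  1.0936] -0.0018625856701472323
```

>>> {"fn": "carry_out", "kwargs": {"targets": [{"dp": [-2.8,-4,0],"dr": [0,0,0]},{"dp": [-2.8,-4,0],"dr": [0,0,0]},{"dp": [-2.6,-4,1],"dr": [0,0,0]},{"dp": [0,-1,3],"dr": [0,0,0]},{"dp": [0,0,2.5],"dr": [0,0,0]}]}}

```text
time_s: 2.08
tcp_pos: [0.5196, 0.1344, 0.1872]
tool_rot: [-0.047, 0.999, -0.0, -0.0]
contact_force: [-1.4, 0.5, 0.8]
grip_width: 0.003
grasp_force: 0.0
```

```bash
python3 -c "
from h import *
tool([.155,0,.165]); c=shot('wrist','w1'); joints('top')"
```

```text
t 2.075 tip fix mm [181.0803   0.4278 165.2108] z [-0.0004 -0.0006 -1.    ] y in fix [ 1.     -0.0031 -0.0006] F fix [0.6049 1.3037 0.8126]
dp cm [-0.0508 -2.606   0.0226]
top lid 1193 top [131.9524  45.9417 185.5702] far x [ 87.6667 -45.8309  75.1205] [137.6796  15.9517 178.6086] ang 1.9488235757164791 ymean 1.8301825067717346
top handle 179 top [-146.5651   -5.6617  169.3006] far x [-154.0029   -5.799   164.9381] [-80.4667  11.8067  77.2522] ang 0.9429549174217411 ymean 0.5078448887866154
top bar 34 top [-73.8987  -1.7422 149.2615] far x [-83.6114   4.2917 107.595 ] [-62.2695   5.315  141.6754] ang 1.8626052140204705 ymean 0.1665922588572671
```

View pics/w1.png

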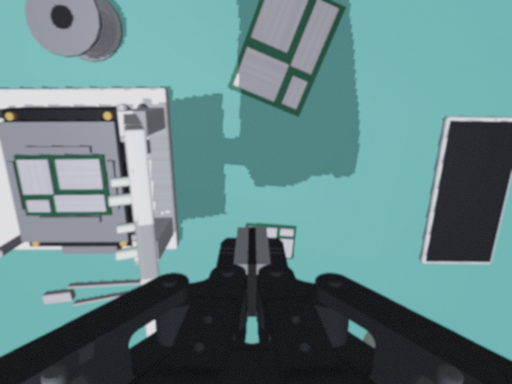

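The wrist view shows the shut fingertips at (252,240), behind the lid's outer face, which runs from (145,110) down to (150,335). The way between them is clear. I'll plan an arc with the tool tilted 10°, to keep the gripper body clear of the clamp bar.

```bash
cat > arc.py <<'E'
from h import *
# tilt a: tool y / z in fixture (x,z)
def plan(start,th,r,hinge,off,a,sgn=1,half=14.5):
    a=np.radians(a); ty=np.array([np.cos(a),-np.sin(a)]); tz=np.array([-np.sin(a),-np.cos(a)]); p=np.array(start)
    for t,q in zip(th,r):
        e=np.array([-np.cos(t),np.sin(t)]); n=np.array([np.sin(t),np.cos(t)])
        c=np.array(hinge)+q*e+off*n; tip=c+half*ty
        # other corner must not go below face
        d=(tip+half*ty-np.array(hinge))@n-off
        if d<0: tip=tip-d*n
        print('th %.2f tip %s dp_y %.2f dp_z %.2f'%(t,tip.round(1),(tip-p)@ty/10,(tip-p)@tz/10)); p=tip
E
python3 - <<'E'
from arc import *
plan([177,165],[1.75,1.57,1.4,1.25,1.1,.95,.8,.65,.5,.4,.3,.22,.16,.11,.08,.06],[100,100,105]+[108]*6+[106,104,103,102,102,102,102],[85,66],8,10)
E
```

```text
th 1.75 tip [125.  160.5] dp_y -5.04 dp_z 1.35
th 1.57 tip [107.2 163.5] dp_y -1.80 dp_z 0.01
th 1.40 tip [ 89.3 168.3] dp_y -1.84 dp_z -0.16
th 1.25 tip [ 72.8 168.5] dp_y -1.63 dp_z 0.27
th 1.10 tip [ 57.4 163.4] dp_y -1.43 dp_z 0.77
th 0.95 tip [ 43. 156.] dp_y -1.30 dp_z 0.98
th 0.80 tip [ 29.8 146.5] dp_y -1.13 dp_z 1.16
th 0.65 tip [ 18.1 135.2] dp_y -0.95 dp_z 1.32
th 0.50 tip [  8.3 122.3] dp_y -0.74 dp_z 1.44
th 0.40 tip [  4.8 112.1] dp_y -0.18 dp_z 1.06
th 0.30 tip [  2.3 101.9] dp_y -0.07 dp_z 1.05
th 0.22 tip [ 0.5 93.8] dp_y -0.03 dp_z 0.83
th 0.16 tip [-0.1 88. ] dp_y 0.04 dp_z 0.57
th 0.11 tip [-1.  84.5] dp_y -0.03 dp_z 0.37
th 0.08 tip [-1.5 82.3] dp_y -0.01 dp_z 0.22
th 0.06 tip [-1.9 80.9] dp_y -0.01 dp_z 0.15
```

>>> {"fn": "carry_out", "kwargs": {"targets": [{"dp": [0,0,0],"dr": [10,0,0]},{"dp": [0,0,0],"dr": [0,0,0]}]}}

```text
time_s: 2.42
tcp_pos: [0.5189, 0.1405, 0.1887]
tool_rot: [-0.052, 0.995, -0.087, 0.005]
contact_force: [-0.7, 0.9, 0.5]
grip_width: -0.0
grasp_force: 0.0
```

```bash
python3 -c "
from h import *
tool()"
```

```text
t 2.425 tip fix mm [183.4446   0.5011 166.9886] z [ 0.0181 -0.1723 -0.9849] y in fix [ 0.9849  0.0071 -0.1732] F fix [0.9968 0.6424 0.4788]
```

>>> {"fn": "carry_out", "kwargs": {"targets": [{"dp": [0,-2,0.6],"dr": [0,0,0]},{"dp": [0,-1.3,0.4],"dr": [0,0,0]},{"dp": [0,-1.2,0.3],"dr": [0,0,0]},{"dp": [0,-1.2,0.3],"dr": [0,0,0]},{"dp": [0,0,0],"dr": [0,0,0]}]}}

```text
time_s: 3.05
tcp_pos: [0.5252, 0.0757, 0.1825]
tool_rot: [-0.047, 0.995, -0.087, 0.004]
contact_force: [0.3, 0.4, 0.4]
grip_width: -0.001
grasp_force: 0.0
```

```bash
python3 -c "
from h import *
tool();joints('top')"
```

```text
t 3.05 tip fix mm [118.2708   0.6125 160.8568] z [ 0.0164 -0.1733 -0.9847] y in fix [ 0.9848 -0.0028 -0.174 ] F fix [ 0.3956 -0.3271  0.3537]
top lid 485 top [ 96.7078  56.4214 195.4057] far x [ 77.6838 -15.4859 102.2572] [126.1242  12.7744 180.6481] ang 1.7111809502372317 ymean 7.972875019529228
top handle 179 top [-150.2863   -0.5951  170.4249] far x [-154.0703   -5.8599  164.5694] [-80.3966  11.9084  78.0203] ang 0.9550114585852704 ymean 0.7788771100664321
top bar 35 top [-75.9741  -1.2249 151.2856] far x [-83.6229   4.2747 107.4772] [-62.219    5.4117 142.3247] ang 1.850163102448742 ymean 0.23061797208392834
```

The lid is following (about 1.65 rad) with negligible force, so I carry on along the arc.

>>> {"fn": "carry_out", "kwargs": {"targets": [{"dp": [0,-1.2,0],"dr": [0,0,0]},{"dp": [0,-1.8,-0.2],"dr": [0,0,0]},{"dp": [0,-1.6,0.3],"dr": [0,0,0]},{"dp": [0,-1.4,0.8],"dr": [0,0,0]},{"dp": [0,-1.3,1.0],"dr": [0,0,0]}]}}

```text
time_s: 3.72
tcp_pos: [0.5327, 0.0013, 0.1762]
tool_rot: [-0.048, 0.995, -0.087, 0.004]
contact_force: [-0.2, 0.5, 0.3]
grip_width: -0.002
grasp_force: 0.4
```

```bash
python3 -c "
from h import *
tool();joints('top')"
```

```text
t 3.725 tip fix mm [ 43.5342   0.4234 154.4921] z [ 0.0173 -0.1728 -0.9848] y in fix [ 0.9849 -0.001  -0.1737] F fix [0.5416 0.1837 0.344 ]
top lid 697 top [ 37.264   13.9216 196.5577] far x [ 16.5743  18.2346 167.2107] [101.7518  47.7134  76.0844] ang 0.9749157361760361 ymean 21.4728009117687
top handle 174 top [-148.7295   -5.4214  169.5774] far x [-154.0359   -5.8288  164.7577] [-80.2681  12.0947  79.4276] ang 0.9492384517909024 ymean 0.39426022268151534
top bar 36 top [-76.0925  -1.4238 150.0233] far x [-83.8591   3.9246 105.0555] [-62.1314   5.5791 143.45  ] ang 1.8853982467953794 ymean 0.25811413194582955
```

>>> {"fn": "carry_out", "kwargs": {"targets": [{"dp": [0,-1.1,1.1],"dr": [0,0,0]},{"dp": [0,-1.0,1.3],"dr": [0,0,0]},{"dp": [0,-0.7,1.4],"dr": [0,0,0]},{"dp": [0,-0.2,1.1],"dr": [0,0,0]},{"dp": [0,-0.1,1.0],"dr": [0,0,0]}]}}

```text
time_s: 4.4
tcp_pos: [0.5362, -0.0381, 0.1228]
tool_rot: [-0.048, 0.995, -0.087, 0.004]
contact_force: [-0.5, -0.5, 1.5]
grip_width: 0.002
grasp_force: 0.3
```

```bash
python3 -c "
from h import *
tool();joints('top');shot('scene','s2')
cv2.imwrite('pics/s2c.png',cv2.resize(cv2.imread('pics/s2.png')[120:260,190:340],(750,700),interpolation=2)[:600])"
```

```text
t 4.4 tip fix mm [  3.9729   0.7288 101.0865] z [ 0.0162 -0.1731 -0.9848] y in fix [ 0.9848 -0.0001 -0.1738] F fix [-0.4234  0.5393  1.4697]
top lid 704 top [-21.7791   6.4796 199.9746] far x [-43.2934   8.0668 198.1411] [48.1195 58.2296 88.1639] ang 1.0460370221329849 ymean 20.345980759274326
top handle 178 top [-150.6194   -2.914   169.9715] far x [-153.8945   -5.7011  165.5307] [-80.3627  11.9575  78.3911] ang 0.9485353384635288 ymean 0.4684346000945902
top bar 34 top [-76.0147  -1.2931 150.8528] far x [-83.9431   3.8001 104.1943] [-62.2382   5.3749 142.0774] ang 1.8601050752309631 ymean 0.20310407890190765
```

View pics/s2c.png

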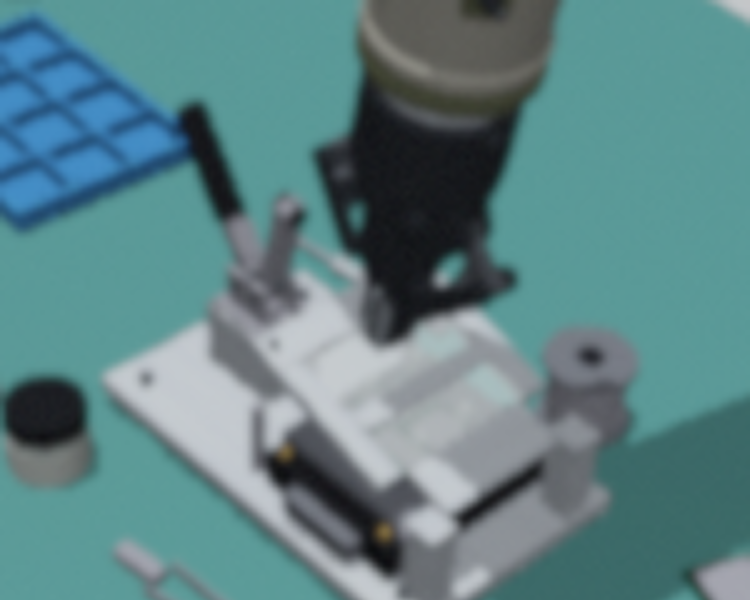

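The lid is nearly down (edge at (330,400), fingertip at (385,325)) and the bar and handle are clear and still open. I continue slowly.

>>> {"fn": "carry_out", "kwargs": {"targets": [{"dp": [0,0,0.8],"dr": [0,0,0]},{"dp": [0,0,0.5],"dr": [0,0,0]},{"dp": [0,0,0.4],"dr": [0,0,0]},{"dp": [0,0,0.2],"dr": [0,0,0]},{"dp": [0,0,0.1],"dr": [0,0,0]}]}}

```text
time_s: 5.12
tcp_pos: [0.5367, -0.0413, 0.1039]
tool_rot: [-0.048, 0.995, -0.087, 0.004]
contact_force: [0.1, -0.4, 1.1]
grip_width: 0.0
grasp_force: 0.1
```

```bash
cat >> h.py <<'E'
def lid(n='top'):
    c=shot(n,f'l{n}{int(readout.get_obs()["time_s"]*100)}'); P=fx(cloud(c))
    for y0,y1 in((-.055,-.025),(.025,.055)):
        for X in(-.03,0.,.03,.06):
            m=(P[...,1]>y0)&(P[...,1]<y1)&(abs(P[...,0]-X)<.008)&(P[...,2]>.05)&(P[...,2]<.125); print(y0,X,m.sum(),np.median(P[m][:,2])*1e3 if m.any() else '')
E
python3 -c "
from h import *
tool();lid()"
```

```text
t 5.125 tip fix mm [ 0.7057  0.5283 82.2625] z [ 0.0168 -0.1728 -0.9848] y in fix [ 0.9849 -0.0001 -0.1737] F fix [-0.3664 -0.0625  1.0657]
-0.055 -0.03 75 87.21647648052632
-0.055 0.0 0 
-0.055 0.03 0 
-0.055 0.06 0 
0.025 -0.03 82 87.07730327404639
0.025 0.0 82 82.55200756499204
0.025 0.03 23 81.20557989487997
0.025 0.06 0
```

>>> {"fn": "carry_out", "kwargs": {"targets": [{"dp": [0,0,0.2],"dr": [0,0,0]},{"dp": [0,0,0.2],"dr": [0,0,0]},{"dp": [0,0,0.1],"dr": [0,0,0]},{"dp": [0,0,0],"dr": [0,0,0]}]}}

```text
time_s: 5.68
tcp_pos: [0.5369, -0.0421, 0.0991]
tool_rot: [-0.049, 0.995, -0.087, 0.004]
contact_force: [0.0, 0.4, 1.7]
grip_width: -0.001
grasp_force: 0.9
```

```bash
python3 -c "
from h import *
tool();lid()"
```

```text
t 5.675 tip fix mm [-0.0589  0.3838 77.4125] z [ 0.0171 -0.1728 -0.9848] y in fix [ 0.9849 -0.     -0.1736] F fix [ 0.3893 -0.0801  1.6772]
-0.055 -0.03 75 80.17351362371994
-0.055 0.0 0 
-0.055 0.03 0 
-0.055 0.06 0 
0.025 -0.03 81 80.24098195079965
0.025 0.0 80 77.55265825521369
0.025 0.03 18 77.17953714967129
0.025 0.06 0
```

The lid is down at about 0.054 rad (step 1) and has been held. Now I retreat up, untilt and go to the handle.

>>> {"fn": "carry_out", "kwargs": {"targets": [{"dp": [0,0,-1],"dr": [0,0,0]},{"dp": [0,0,-3],"dr": [0,0,0]},{"dp": [0,0,-4],"dr": [0,0,0]},{"dp": [0,0,-4],"dr": [0,0,0]},{"dp": [0,0,-1],"dr": [-10,0,0]}]}}

```text
time_s: 6.35
tcp_pos: [0.5357, -0.0145, 0.2298]
tool_rot: [-0.054, 0.999, 0.002, 0.002]
contact_force: [-0.7, -0.7, -1.6]
grip_width: 0.003
grasp_force: 0.0
```

```bash
python3 - <<'E'
from h import *
tool([-.115,0,.19]);lid();joints('top')
from arc import plan
plan([-115,157],[1.0,.88,.76,.64,.52,.42,.32,.24,.18,.12,.08,.04,.02,0],[85]*14,[-100,82],7,0)
E
```

```text
t 6.35 tip fix mm [ 31.414   -1.1135 207.8408] z [ 0.003   0.0043 -1.    ] y in fix [1.     0.0097 0.004 ] F fix [-0.5919  0.7954 -1.5737]
dp cm [  0.2598 -14.6471   1.7245]
-0.055 -0.03 0 
-0.055 0.0 0 
-0.055 0.03 0 
-0.055 0.06 0 
0.025 -0.03 83 80.96051344295041
0.025 0.0 0 
0.025 0.03 0 
0.025 0.06 0 
top lid 20 top [-31.8037  57.428   83.3743] far x [-38.6879  37.9096  77.8922] [-31.8037  57.428   83.3743] ang 2.534255012910936 ymean 49.34916004781871
top handle 181 top [-151.9074    6.182   169.4986] far x [-154.1866   -5.9649  163.9333] [-80.4874  11.7767  77.025 ] ang 0.9483403401253143 ymean 0.4600919589495543
top bar 34 top [-73.7005   0.5048 148.9446] far x [-83.6179   4.2821 107.5286] [-62.301    5.2549 141.2714] ang 1.8430685631870865 ymean 0.25760176524674033
th 1.00 tip [-125.5  157.3] dp_y -1.05 dp_z -0.03
th 0.88 tip [-134.3  152. ] dp_y -0.87 dp_z 0.53
th 0.76 tip [-142.3  145.6] dp_y -0.80 dp_z 0.63
th 0.64 tip [-149.5  138.4] dp_y -0.72 dp_z 0.73
th 0.52 tip [-155.8  130.3] dp_y -0.63 dp_z 0.81
th 0.42 tip [-160.3  123.1] dp_y -0.45 dp_z 0.73
th 0.32 tip [-164.   115.4] dp_y -0.37 dp_z 0.77
th 0.24 tip [-166.4  109. ] dp_y -0.24 dp_z 0.64
th 0.18 tip [-167.9  104.1] dp_y -0.15 dp_z 0.49
th 0.12 tip [-169.1   99.1] dp_y -0.12 dp_z 0.50
th 0.08 tip [-169.7   95.8] dp_y -0.06 dp_z 0.34
th 0.04 tip [-170.2   92.4] dp_y -0.05 dp_z 0.34
th 0.02 tip [-170.3   90.7] dp_y -0.02 dp_z 0.17
th 0.00 tip [-170.5   89. ] dp_y -0.02 dp_z 0.17
```

>>> {"fn": "carry_out", "kwargs": {"targets": [{"dp": [0.1,-4,0],"dr": [0,0,0]},{"dp": [0,-4,0],"dr": [0,0,0]},{"dp": [0,-4,0],"dr": [0,0,0]},{"dp": [0,-2.4,1],"dr": [0,0,0]},{"dp": [0,0,2],"dr": [0,0,0]}]}}

```text
time_s: 7.08
tcp_pos: [0.5469, -0.1662, 0.1965]
tool_rot: [-0.046, 0.999, -0.003, -0.001]
contact_force: [0.4, 0.9, 0.1]
grip_width: 0.002
grasp_force: 0.0
```

```bash
python3 - <<'E'
from h import *
tool([-.115,0,.157])
shot('scene','s3')
cv2.imwrite('pics/s3c.png',cv2.resize(cv2.imread('pics/s3.png')[120:260,190:340],(750,700),interpolation=2)[:600])
E
```

```text
t 7.075 tip fix mm [-120.8132    2.6241  174.5017] z [-0.0016 -0.0054 -1.    ] y in fix [ 1.     -0.0047 -0.0052] F fix [ 0.9067 -0.4737  0.0839]
dp cm [-0.2634  0.5903  1.7466]
```

View pics/s3c.png

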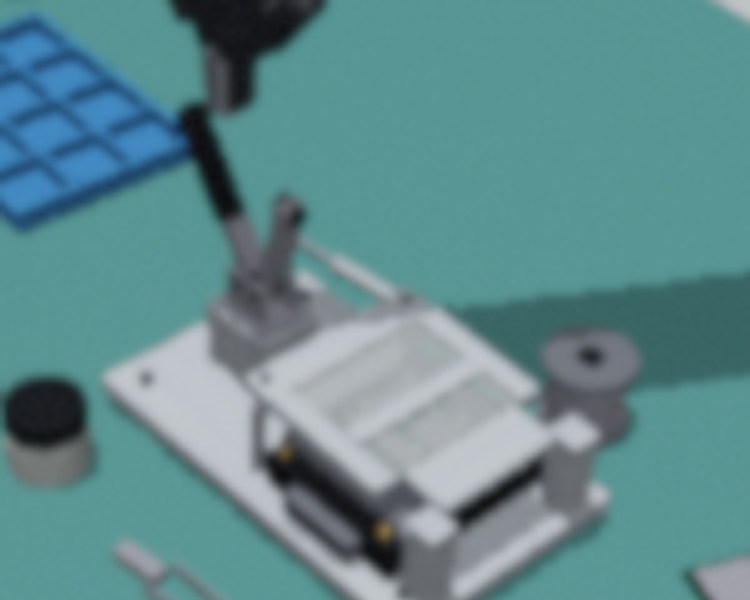

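The lid is shut-ish at (400,400), and the fingertips at (230,105) are just above the gap between the handle end (195,110) and the bar (290,205). I descend into it and start the push.

>>> {"fn": "carry_out", "kwargs": {"targets": [{"dp": [-0.25,0.6,0.9],"dr": [0,0,0]},{"dp": [0,0,0.9],"dr": [0,0,0]},{"dp": [0,-0.5,0],"dr": [0,0,0]},{"dp": [0,-0.5,0],"dr": [0,0,0]},{"dp": [0,-0.4,0.3],"dr": [0,0,0]}]}}

```text
time_s: 7.75
tcp_pos: [0.5512, -0.1718, 0.1767]
tool_rot: [-0.048, 0.999, -0.0, 0.001]
contact_force: [-0.1, -0.7, 0.9]
grip_width: -0.0
grasp_force: 0.0
```

>>> {"fn": "carry_out", "kwargs": {"targets": [{"dp": [0,-0.4,0.3],"dr": [0,0,0]},{"dp": [0,-0.4,0.3],"dr": [0,0,0]},{"dp": [0,-0.4,0.3],"dr": [0,0,0]}]}}

```text
time_s: 8.12
tcp_pos: [0.5526, -0.183, 0.1679]
tool_rot: [-0.049, 0.999, 0.0, 0.001]
contact_force: [-0.9, 1.6, 7.0]
grip_width: -0.002
grasp_force: 3.0
```

```bash
python3 - <<'E'
from h import *
tool();joints('top');joints('scene')
E
```

```text
t 8.125 tip fix mm [-138.0467   -1.4492  145.8574] z [ 0.0014  0.0002 -1.    ] y in fix [ 1.0001 -0.0001  0.0001] F fix [1.6469 0.7841 6.955 ]
top lid 1727 top [-59.7234   5.6381 145.1811] far x [-59.9968   6.9716 138.579 ] [102.2469 -49.4859  75.9558] ang 0.10378009290164765 ymean 0.5898192987362437
top handle 34 top [-80.1806  -6.2846 103.8876] far x [-96.4041  -9.9134  88.104 ] [-80.08    -4.1021 102.4023] ang 1.6805868124375611 ymean 0.027869417927588586
top bar 33 top [-59.7234   5.6381 145.1811] far x [-71.9339   7.0182 100.3028] [-50.8946   4.2324 141.1053] ang 2.006759790808254 ymean 0.5352851552044867
scene lid 784 top [-56.7489  -4.383  145.2587] far x [-59.9677   2.3787 107.1624] [95.546  13.0614 75.3522] ang 0.3036872176411425 ymean -4.670803585176542
scene handle 121 top [-141.0852  -14.8169  189.5922] far x [-155.1436   -5.2669  153.2551] [-109.7937  -13.3366  189.3714] ang 1.5233821676294443 ymean -7.1021594966975
scene bar 61 top [-56.7489  -4.383  145.2587] far x [-71.2223  -8.9189 102.7145] [-50.4368   0.512  136.8739] ang 1.8885326082989433 ymean -5.769066016996108
```

>>> {"fn": "carry_out", "kwargs": {"targets": [{"dp": [0,-0.7,0.5],"dr": [0,0,0]},{"dp": [0,-0.7,0.7],"dr": [0,0,0]},{"dp": [0,-0.6,0.7],"dr": [0,0,0]},{"dp": [0,-0.5,0.7],"dr": [0,0,0]}]}}

```text
time_s: 8.72
tcp_pos: [0.5549, -0.2068, 0.1406]
tool_rot: [-0.049, 0.999, 0.001, 0.0]
contact_force: [-0.8, 5.6, 2.5]
grip_width: 0.0
grasp_force: 2.6
```

>>> {"fn": "carry_out", "kwargs": {"targets": [{"dp": [0,-0.4,0.7],"dr": [0,0,0]},{"dp": [0,-0.4,0.7],"dr": [0,0,0]}]}}

```text
time_s: 8.98
tcp_pos: [0.5555, -0.2149, 0.1265]
tool_rot: [-0.049, 0.999, 0.001, -0.0]
contact_force: [0.0, 4.7, 5.3]
grip_width: -0.002
grasp_force: 2.5
```

```bash
python3 - <<'E'
from h import *
tool()
c=shot('top','t5'); p=cloud(c); m=(p[...,0]>0.3)&(p[...,0]<0.75)&(abs(p[...,1])<0.3)&(p[...,2]>0.016)&(p[...,2]<0.024)
n,l,st,ce=cv2.connectedComponentsWithStats(m.astype(np.uint8)); q=p[l==1+st[1:,4].argmax()]; print(cv2.minAreaRect(q[:,:2].astype(np.float32)))
E
```

```text
t 8.975 tip fix mm [-170.008    -1.2597  104.5116] z [-0.0003  0.0012 -1.    ] y in fix [1.0001 0.0008 0.0012] F fix [ 4.7223 -0.4695  5.3151]
((0.502129316329956, -0.056004151701927185), (0.07766265422105789, 0.22185836732387543), 5.727729320526123)
```

>>> {"fn": "carry_out", "kwargs": {"targets": [{"dp": [0,-0.1,0.5],"dr": [0,0,0]},{"dp": [0,0,0.4],"dr": [0,0,0]}]}}

```text
time_s: 9.28
tcp_pos: [0.5554, -0.2173, 0.1181]
tool_rot: [-0.048, 0.999, -0.0, 0.0]
contact_force: [-0.3, 0.3, 4.1]
grip_width: 0.001
grasp_force: 2.5
```

```bash
python3 -c "
from h import *
tool()"
```

```text
t 9.275 tip fix mm [-172.428    -0.9372   96.0758] z [ 0.0003 -0.0009 -1.    ] y in fix [ 1.0001 -0.0005 -0.0009] F fix [0.3186 0.2792 4.132 ]
```

>>> {"fn": "carry_out", "kwargs": {"targets": [{"dp": [0,0,0.3],"dr": [0,0,0]},{"dp": [0,0,0.2],"dr": [0,0,0]}]}}

```text
time_s: 9.52
tcp_pos: [0.5555, -0.2179, 0.1137]
tool_rot: [-0.048, 0.999, -0.001, 0.0]
contact_force: [-1.4, 1.0, 7.8]
grip_width: 0.001
grasp_force: 4.0
```

>>> {"fn": "carry_out", "kwargs": {"targets": [{"dp": [0,0,0.1],"dr": [0,0,0]},{"dp": [0,0,0.1],"dr": [0,0,0]}]}}

```text
time_s: 9.78
tcp_pos: [0.5555, -0.2181, 0.1119]
tool_rot: [-0.048, 0.999, -0.001, 0.001]
contact_force: [-1.4, -0.2, 9.0]
grip_width: -0.0
grasp_force: 4.3
```

```bash
python3 -c "
from h import *
tool()"
```

```text
t 9.775 tip fix mm [-173.2529   -0.9714   89.8894] z [ 0.0013 -0.0018 -1.    ] y in fix [ 1.0001 -0.0013 -0.0019] F fix [-0.1028  1.437   9.0422]
```

>>> {"fn": "carry_out", "kwargs": {"targets": [{"dp": [0,0,0.1],"dr": [0,0,0]},{"dp": [0,0,0],"dr": [0,0,0]}]}}

```text
time_s: 10.02
tcp_pos: [0.5556, -0.2181, 0.1111]
tool_rot: [-0.048, 0.999, -0.001, 0.001]
contact_force: [-2.3, 0.6, 9.1]
grip_width: 0.003
grasp_force: 4.7
```

>>> {"fn": "carry_out", "kwargs": {"targets": [{"dp": [0,0,0.05],"dr": [0,0,0]},{"dp": [0,0,0],"dr": [0,0,0]}]}}

```text
time_s: 10.28
tcp_pos: [0.5556, -0.2182, 0.111]
tool_rot: [-0.048, 0.999, -0.001, 0.001]
contact_force: [-2.8, -0.1, 12.6]
grip_width: 0.0
grasp_force: 6.5
```

```bash
python3 -c "
from h import *
tool();lid()"
```

```text
t 10.275 tip fix mm [-173.3436   -1.0272   89.0131] z [ 0.0017 -0.0017 -1.    ] y in fix [ 1.0001 -0.0014 -0.0018] F fix [ 0.2062  2.7597 12.5822]
-0.055 -0.03 76 74.48533232873183
-0.055 0.0 78 72.51669137304856
-0.055 0.03 77 74.34122777363517
-0.055 0.06 64 72.77231861963529
0.025 -0.03 78 74.36754819344915
0.025 0.0 79 72.74507147735454
0.025 0.03 79 73.75786290167807
0.025 0.06 70 72.21622089525582
```

The handle is at its stop (tip at 89 mm, force rising) and the lid top is level at 74 mm. I press once more, slightly, then withdraw and check.

>>> {"fn": "carry_out", "kwargs": {"targets": [{"dp": [0,0,0.05],"dr": [0,0,0]},{"dp": [0,0,-0.5],"dr": [0,0,0]},{"dp": [0,0,-3],"dr": [0,0,0]},{"dp": [0,0,-4],"dr": [0,0,0]},{"dp": [0,0,-4],"dr": [0,0,0]}]}}

```text
time_s: 10.95
tcp_pos: [0.5548, -0.2172, 0.2246]
tool_rot: [-0.048, 0.999, -0.0, -0.001]
contact_force: [0.4, -0.7, 0.4]
grip_width: -0.003
grasp_force: 0.0
```

>>> {"fn": "carry_out", "kwargs": {"targets": [{"dp": [0,0,-2],"dr": [0,0,0]},{"dp": [3,-2,0],"dr": [0,0,0]},{"dp": [3,-2,0],"dr": [0,0,0]},{"dp": [0,0,0],"dr": [0,0,0]}]}}

```text
time_s: 11.45
tcp_pos: [0.4967, -0.2658, 0.2443]
tool_rot: [-0.045, 0.999, -0.001, -0.0]
contact_force: [0.7, 0.3, 0.6]
grip_width: 0.004
grasp_force: 0.0
```

```bash
python3 - <<'E'
from h import *
tool();lid();joints('scene')
shot('scene','s9'); P=fx(cloud(shot('top','t9'))); m=(abs(P[...,1])<.006)&(P[...,0]<-.15)&(P[...,0]>-.215)&(P[...,2]>.05)&(P[...,2]<.15)
q=P[m]; print(len(q)); print(np.polyfit(q[:,0],q[:,2],1) if len(q) else '', q.max(0) if len(q) else '')
cv2.imwrite('pics/s9c.png',cv2.resize(cv2.imread('pics/s9.png')[120:260,190:340],(750,700),interpolation=2)[:600])
E
```

```text
t 11.45 tip fix mm [-215.0333   62.2661  222.2526] z [-0.0005 -0.0014 -1.    ] y in fix [ 1.     -0.0066 -0.0013] F fix [ 0.2177 -0.6953  0.5834]
-0.055 -0.03 75 74.08575718634403
-0.055 0.0 76 73.43136018155516
-0.055 0.03 77 74.13664998982306
-0.055 0.06 64 72.87257166628636
0.025 -0.03 79 74.14332060311767
0.025 0.0 79 72.7567126495815
0.025 0.03 78 74.24206382318238
0.025 0.06 70 72.63132994234428
scene lid 127 top [-12.9168  -7.2093  90.9081] far x [-59.3606   2.3132  76.6206] [ 90.6303 -30.7807  75.3756] ang 0.05901265986113877 ymean -3.4544273271497343
scene handle 68 top [-161.5521   -6.3652   89.6911] far x [-189.0462   -6.9016   84.9723] [-130.1827   -9.9344   85.1226] ang 3.1358753580418703 ymean -6.972776129711658
97
[0.0012 0.0893] [-0.1503  0.0059  0.0926]
```

View pics/s9c.png

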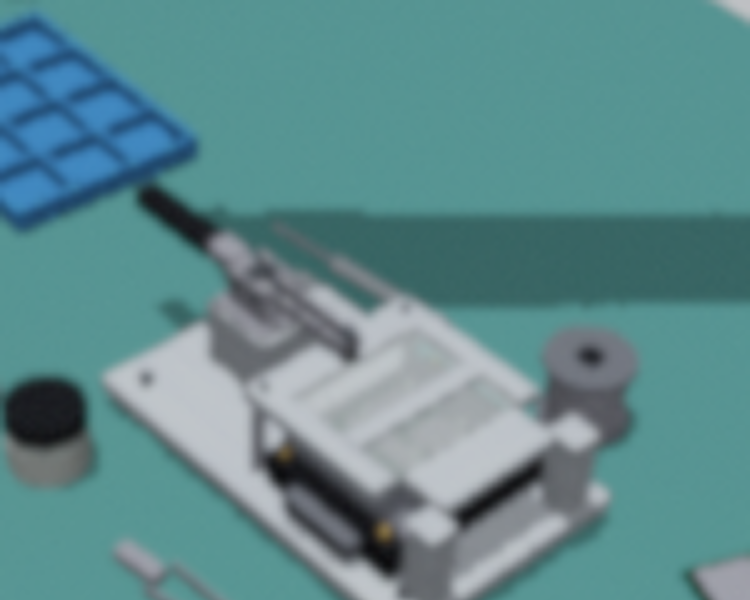

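The handle lies level (slope 0.001, end at (150,195)), the bar sits on the lid edge at (350,345) and the lid is level. The fixture has not moved and the arm is clear, so I hand the job in.

```bash
python3 -c "
from h import *
print(workorder.close_job())"
```

```text
the job is handed in; nothing more can be done
None
```

The lid is shut on the board and the clamp handle is fully down and level, holding it. The fixture showed no visible movement, the arm is clear, and the job is handed in; no verdict came back.

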